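Show the customer the cut before slicing the half wheel

ROBOT

A 6-joint arm with a two-finger parallel gripper is mounted at the origin on the work surface. World frame = base frame: x ahead of the robot, y to its left, z up, the work surface at z = 0. Lengths are in mm, angles in rad, forces in N, time in s.
With the tool pointing down it reaches from about 250 to 725 mm from the base axis. Payload 4 kg.
Tool frame: the origin (TCP) lies midway between the tips of the shut fingers; the grasp point (between the pads) lies 19 mm behind it; z points along the fingers, y is the direction in which the jaws open and shut (so a half turn about z gives the same grasp; the last joint's range is limited). The gripper opens to 85 mm and grips with 20 to 120 N. Pads are 22 mm wide; open, the fingers measure 114 mm over their backs; the gripper's body (76 mm by 85 mm) begins 54 mm behind the grasp point. The pads swing forward as they close: fully open they stand 13 mm farther back than shut.
Start: joints at [1.336, 0.241, 0.005, 1.335, 0, 1.571], TCP at [116.322, 486.28, 231.306] pointing down, gripper open.
Joint ranges: [-2.72, 2.72], [-1.05, 1.87], [-1.09, 1.28], [-1.99, 2.15], [-1.42, 1.44], [-3.14, 3.14]. Speed limits (rad/s): [2.79, 2.79, 3.14, 3.14, 3.14, 3.14].

INTERFACE

Orientations are given as a unit quaternion [x, y, z, w].
In Python, from bench import manip gives the robot as it stands.
- The arm moves only by the tool step_arm, never from a script. Its argument "increments" is a list of rows, each a list of 7 numbers: the shift along the tool's x, y, z in cm, then the turn, a rotation vector about the tool's x, y, z in rad, then the opening, from -1 (shut) to 1 (fully open). A call has 1 to 8 rows; each row is the pose to reach, as a shift and turn from the pose commanded when the call began, along the tool's axes at that moment; what a row does not reach only later rows make up. A row lasts 1/8 s, in which the tool goes at most 62.5 mm and 10.7 degrees, less where a joint would pass 70% of its speed; a pose out of reach is approached as far as the arm can. A call with a gripper value outside its range is refused whole. The fingers move at their own pace and stop on an object; "grip_force" is the grip in N (left out, the last holds). Time passes only in rows, so rows that repeat a pose let the fingers close. It gives the time, the measured TCP pose, the force and the opening at its end, in the units of the state.
- manip.sense(): the state, without advancing time (a new reading comes with each control period).
- manip.camera(name): name is "side" or "top"; returns a dict with "pixels" (420x560x3 uint8, blue, green, red), "depth" (420x560 float32, mm along the optical axis (not along the pixel's ray), 0 where there is no reading), "mtx" (3x3 intrinsics, pixels), "view" (4x4, takes a point from world to camera coordinates). Camera axes: x right, y down, z forward; pixel columns grow to the right and rows downward; lengths in mm; the calibration is good to about 2 mm. A picture is of the moment at which its call begins.
- manip.hand_in(): hands the job in, once; it reports no verdict.
Trained networks look in the newest picture that a camera, given by its name, has taken for a name from the list of things; names that differ only in an ending like _2 or _b are one class to them, and where a whole thing is asked for, a point or a joint stands for the part that bears it (a point fixed in the world has none). Each returns a list of dicts, best first, with "confidence" (0 to 1); they miss things now and then, are a little off and sometimes report something else, mostly with a low value. They report only what shows in the picture. A call takes as long as a camera call.
- manip.recognise(name, camera): "bbox" ([centre column, centre row, width, height] as shares, 0 to 1, of the picture: columns of its width, rows of its height, round what is visible of it).
- manip.spot_point(name, camera): "location" ([column, row] as shares, 0 to 1, of the picture: columns of its width, rows of its height: a listed point, or the origin of a listed thing).
The state is a dict: "time_s": time; "qpos": joint angles; "qd": joint speeds; "effort": joint torques, N m; "tool_pos": TCP position; "tcp_rot": TCP orientation; "wrist_force": force on the tool from outside, world axes, zero at the start; "torque": the same for the moment, N m; "opening": finger opening in mm.
Only numpy, scipy, OpenCV 4.12 (cv2) and the standard library are available. Lean on these libraries where they do the work, as an engineer would, in place of code of your own. Each camera call takes 0.05 s, during which the arm holds its last target. There are 200 camera calls.

TASK

A customer wants half of the half wheel and must first nod at where it will be cut: move the yellow price ticket off the cheese and hang it astride the free stretch of the ticket rail, then draw the cheese knife from its stand and carry it over the jars to the cheese. Finish still holding the knife motionless in the gripper, upright and level with its edge about a centimetre above the cheese, straight over the scored mark and centred along it; the knife must never touch the cheese. Leave the jars, bottle, pepper mill and cheese wedge where they stand.

Things in the scene. Friction and masses are not known exactly. Their poses are not given: they have to be found in the camera images.
- ticket: the loose price ticket: a rigid yellow plastic saddle (an upside-down U, blank white panels on both faces), 72 mm long (its x), 32 mm wide over its two upright walls (its y), 58 mm tall, 60 g. Walls 4 mm thick and 24 mm apart inside, open at both ends and below; the bridge at the top is 5 mm thick, its underside 53 mm above the origin. Origin: centre of its underside, between the feet of the walls. At the start it stands on top of the cheese over the mark
- rail_gap (a point): the ticket rail: a fixed level steel bar 10 mm in diameter and 280 mm long (along this frame's x, the bar's direction), its top 150 mm above the counter, on two posts at its ends with round feet. This point is on top of the bar in the middle of the free stretch; z up. From here the bar is free for 105 mm towards -x (to a post) and 87 mm towards +x, where a cream ticket (part of the rail) already hangs. The rail stands to the left or to the right of the cheese
- knife: the cheese knife: a straight steel blade 180 mm long (its x), 3 mm thick (its y), 55 mm deep, edge down, with a dark wooden handle bar above and parallel to it, carried on two small posts. 105 mm tall overall, about 320 g, its weight centred lengthwise. Origin: middle of the cutting edge; z points up from the edge to the handle. Both ends are alike
- knife_handle (a point): centre of the knife's handle bar, 93 mm above the cutting edge; the bar is 120 mm long (along x), 22 mm wide (along y) and 24 mm high with flat sides, and 26 mm of clear height lies between it and the blade's back. x along the blade
- stand: the fixed beech knife stand, 160 mm long (its x), 65 mm wide, 52 mm tall. The knife stands edge down in its 5 mm wide lengthwise slot, 40 mm deep (slot floor 12 mm above the counter), leaning a little, and is drawn straight up. Origin: centre of its underside. It stands on the other side of the cheese from the rail
- cheese: the half wheel of dark-rinded hard cheese (half disc of 110 mm radius, 80 mm high) on its wooden board (160 x 240 x 18 mm, long side along y); both are fixed. Its flat pale cut face looks along +x, 55 mm from the origin; the round rind is towards -x. Origin: underside of the board, below the middle of the mark
- cut_mark (a point): middle of the pale straight mark scored on the cheese's flat top, 98 mm above the counter. The mark is 106 mm long and 3 mm wide and runs along x, from the middle of the cut face straight to the rind; z is up
- jar_honey: bystander: amber honey jar with a brass lid, 56 mm across and 85 mm tall. Origin: centre of its underside
- jar_olives: bystander: green olive jar with a black lid, 56 mm across and 90 mm tall. Origin: centre of its underside
- jar_peppers: bystander: dark red pepper jar with a brass lid, 56 mm across and 95 mm tall. Origin: centre of its underside
- jar_mustard: bystander: yellow mustard jar with a red lid, 56 mm across and 85 mm tall. Origin: centre of its underside
- oil_bottle: bystander: green oil bottle, 66 mm across and 200 mm tall. Origin: centre of its underside
- pepper_mill: bystander: dark wooden pepper mill, 54 mm across and 148 mm tall. Origin: centre of its underside
- wedge: bystander: a loose wedge of cheese with a light brown rind, 120 mm long and 75 mm tall, pointed end at the origin (underside), widening along x

How it is judged (in metres and radians):
On the way, in this order (a step that is already met when the one before it is completed fails the run):
1. the price ticket hangs astride the free stretch of the rail, let go (x of ticket in the frame of rail_gap between -0.05 and 0.05 m and y of ticket in the frame of rail_gap between -0.02 and 0.02 m and z of ticket in the frame of rail_gap between -0.058 and -0.048 m and angle between ticket's own z axis and vertical below 0.3 rad and contact force between ticket and the fingers below 0.05 N and linear speed of ticket below 0.05 m/s), for 0.3 s.
2. the knife is drawn clear of its stand, in the gripper (contact force between knife and the fingers above 1 N and z of knife in the frame of stand above 0.055 m and contact force between knife and stand below 0.05 N), for 0.1 s.
At the end, for the whole second after the job is handed in: Ticket hung released on the bar, within 50 mm of the free stretch's middle. Knife gripped, still, touching neither cheese nor stand, its edge's middle 3 to 22 mm above the cheese, within 8 mm across and 20 mm along the mark; blade within 0.12 rad of the mark's direction and of upright (all of step 1 and contact force between knife and the fingers above 1 N and y of knife in the frame of cut_mark between -0.008 and 0.008 m and x of knife in the frame of cut_mark between -0.02 and 0.02 m and z of knife in the frame of cut_mark between 0.003 and 0.022 m and angle between the x axis of knife and the x axis of cut_mark, either way round below 0.12 rad and angle between knife's own z axis and vertical below 0.12 rad and linear speed of knife below 0.01 m/s and angular speed of knife below 0.08 rad/s and contact force between knife and cheese below 0.02 N and contact force between knife and stand below 0.02 N); the arm keeps its last pose, push and grip.
It fails at once if the knife touches the cheese or its board (contact force between knife and cheese above 0.3 N).
It fails at once if a jar, the oil bottle, the pepper mill or the cheese wedge is pushed aside by more than 15 mm or tipped (distance of any of jar_honey, jar_olives, jar_peppers, jar_mustard, oil_bottle, pepper_mill, wedge from where it was at the start of the episode above 0.015 m or angle between any of jar_honey, jar_olives, jar_peppers, jar_mustard, oil_bottle, pepper_mill, wedge's own z axis and vertical above 0.3 rad).
It also fails if it takes over 64 s, if anything falls off the work surface, if the arm or the gripper's body presses on something with over 40 N, if the wrist force passes 120 N, or if a joint passes its speed limit or range.

## Working session

There is one attempt and no reset: what is moved stays moved. The work goes in short steps, Python scripts to look and compute and a tool call to move; the robot and the scene stay as the last step left them, time stands still between calls to the robot, and variables do not carry over. Pictures are saved under pics/ and viewed, about 8 in all and at most 12, crops included, and the job is handed in when it is done.

Besides the shell and the picture viewer there is one more tool, called after "Request:" as name([rows], argument=value, ...), one row to a line, values as JSON. step_arm: Moves the arm, as the interface text tells. Its arguments: {"type":"object","properties":{"increments":{"type":"array","items":{"type":"array","items":{"type":"number"}}},"grip_force":{"type":"number"}},"required":["increments"]}

```bash
mkdir -p pics; ls
cat > h.py <<'E'
import numpy as np, cv2
from bench import manip
from scipy.spatial.transform import Rotation as R
def shot(c,name=None):
    d=manip.camera(c)
    if name: cv2.imwrite(f'pics/{name}.png',d['pixels'])
    return d
def cloud(d):
    z=d['depth'];h,w=z.shape;u,v=np.meshgrid(np.arange(w),np.arange(h))
    K=d['mtx'];p=np.stack([(u-K[0,2])/K[0,0]*z,(v-K[1,2])/K[1,1]*z,z,np.ones_like(z)],-1)
    return (p@np.linalg.inv(d['view']).T)[...,:3]
def proj(d,P):
    P=np.atleast_2d(P);c=np.c_[P,np.ones(len(P))]@d['view'].T
    q=c[:,:3]@d['mtx'].T;return q[:,:2]/q[:,2:]
def ray(d,u,v,z):
    K=d['mtx'];V=np.linalg.inv(d['view']);r=V[:3,:3]@np.linalg.inv(K)@np.array([u,v,1]);o=V[:3,3]
    return o+r*(z-o[2])/r[2]
def tool(target,rot=None):
    s=manip.sense();Rt=R.from_quat(s['tcp_rot']);return Rt.inv().apply(np.array(target)-s['tool_pos'])/10
E
python3 - <<'E'
from h import *
import pickle
np.set_printoptions(precision=1,suppress=True)
ds={}
for c in ('top','side'):
    d=shot(c,c+'0');C=cloud(d);ds[c]=d
    print(c,'cam at',np.linalg.inv(d['view'])[:3,3],'axis',np.linalg.inv(d['view'])[:3,2])
    for n in 'ticket rail_gap knife knife_handle stand cheese cut_mark jar_honey jar_olives jar_peppers jar_mustard oil_bottle pepper_mill wedge'.split():
        r=manip.spot_point(n,c)[:1]
        if r:
            u,v=r[0]['location'][0]*560,r[0]['location'][1]*420
            hz={'rail_gap':150,'cut_mark':98,'knife_handle':105,'ticket':98,'knife':12}.get(n,0)
            print(n,round(r[0]['confidence'],2),np.array([u,v]),'depthpt',C[min(int(v),419),min(int(u),559)],'planez',ray(d,u,v,hz))
        else: print(n,None)
pickle.dump(ds,open('d0.pkl','wb'))
print(manip.sense())
E
```

```text
pics
top cam at [ 490.6  -16.6 1366.2] axis [ 0.1  0.  -1. ]
ticket 0.97 [279.7 255.3] depthpt [510.9   3.  158.1] planez [511.2   2.3  98. ]
rail_gap 0.6 [137.  265.2] depthpt [490.1 320.1 152.8] planez [489.7 318.7 150. ]
knife 0.91 [415.7 267.2] depthpt [ 483.1 -319.3   52.7] planez [ 482.3 -330.3   12. ]
knife_handle 0.75 [423.1 262.6] depthpt [ 494.6 -322.7  117.7] planez [ 493.3 -326.   105. ]
stand 0.97 [414.6 261.7] depthpt [ 497.3 -317.3   53. ] planez [ 495.8 -330.9    0. ]
cheese 0.84 [279.9 254.8] depthpt [513.2   3.  157.1] planez [514.1   3.3   0. ]
cut_mark 0.58 [276.  252.3] depthpt [517.4   9.4 163.9] planez [518.2  10.8  98. ]
jar_honey 0.84 [364.9 213.9] depthpt [ 609.8 -196.    85.3] planez [ 615.4 -210.2    0. ]
jar_olives 0.62 [195.2 224.2] depthpt [585.3 201.   90.1] planez [591.4 215.8   0. ]
jar_peppers 0.97 [198.5 268.2] depthpt [482.7 191.5  97.1] planez [481.6 206.1   0. ]
jar_mustard 0.18 [304.5 141.6] depthpt [801.9 -59.    2.9] planez [801.1 -60.3   0. ]
oil_bottle 0.88 [230.6 160.2] depthpt [731.8 116.8 118. ] planez [754.1 127.8   0. ]
pepper_mill 0.7
[... 1000 characters left out ...]
0.62 [360.5 224.2] depthpt [ 458.1 -182.6   22.7] planez [ 463.5 -218.6    0. ]
oil_bottle 0.58 [208.7 266.1] depthpt [730.9 165.5  26.9] planez [749.8 137.5   0. ]
pepper_mill 0.86 [253.5 210.1] depthpt [718.7 -37.5  76.3] planez [ 779.5 -151.4    0. ]
wedge 0.96 [233.3 218.2] depthpt [810.6 -81.6   1.6] planez [810.6 -83.2   0. ]
{'time_s': 1.5, 'qpos': array([ 1.3,  0.2,  0. ,  1.3, -0. ,  1.6]), 'qd': array([-0.,  0.,  0., -0.,  0., -0.]), 'effort': array([  0. , -37.2,  25.3,   0. ,   0. ,  -0. ]), 'tool_pos': array([116.3, 486.3, 231.3]), 'tcp_rot': array([ 0.1,  1. , -0. ,  0. ]), 'wrist_force': array([-0. , -0.6, -0. ]), 'torque': array([ 0., -0.,  0.]), 'opening': 85.93276983032456}
```

View pics/top0.png

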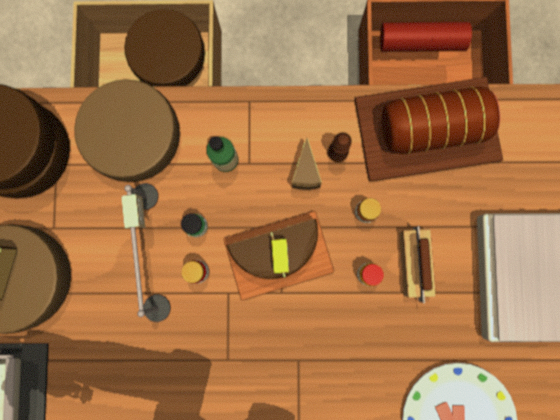

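View pics/side0.png

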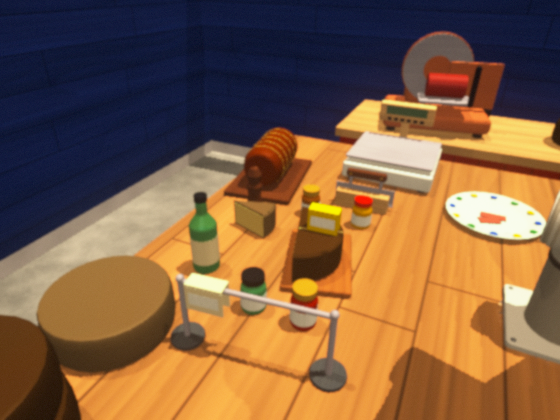

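Run:
```python
from h import *
import pickle
np.set_printoptions(precision=3,suppress=True)
ds=pickle.load(open('d0.pkl','rb'))
P=np.vstack([cloud(ds[c])[ds[c]['depth']>0] for c in ('top',)])
def fit(name,lo,hi):
    q=P[((P>lo)&(P<hi)).all(1)]
    if len(q)<5: print(name,len(q));return
    (c,s,a)=cv2.minAreaRect(q[:,:2].astype(np.float32))
    w,v=np.linalg.eigh(np.cov(q[:,:2].T));m=v[:,1]
    print(name,len(q),'mean',q.mean(0),'rect',np.array(c),np.array(s),a,'axis deg',np.degrees(np.arctan2(m[1],m[0])))
fit('ticket',[430,-80,150],[600,80,175])
fit('rail all',[300,250,138],[700,450,160])
fit('railticket',[300,250,160],[700,450,260])
fit('handle',[380,-420,95],[620,-240,140])
fit('stand',[380,-420,46],[620,-240,58])
fit('cheesetop',[380,-160,92],[620,160,104])
for n,h in (('honey',85),('olives',90),('peppers',95),('mustard',85)): pass
fit('tallL jar',[400,150,80],[700,240,110])
fit('jarsR',[400,-240,75],[700,-150,110])
```

```text
ticket 474 mean [508.724   1.038 157.014] rect [508.866   1.078] [71.716 31.877] 3.9870853424072266 axis deg -175.83151648753264
rail all 987 mean [553.378 328.047 152.327] rect [523.54  325.307] [293.24   34.149] 7.519838333129883 axis deg -172.89756353521582
railticket 20 mean [600.833 332.746 160.698] rect [523.206 321.101] [287.638  21.948] 9.301166534423828 axis deg -172.72091547668944
handle 568 mean [ 489.529 -327.27   115.964] rect [ 490.224 -328.922] [118.214  23.9  ] 2.9388201236724854 axis deg -177.27833419727807
stand 1206 mean [ 492.44  -321.8     52.723] rect [ 489.442 -329.21 ] [178.317  66.28 ] 2.290703535079956 axis deg -178.09398718281642
cheesetop 2940 mean [523.384  11.383  98.469] rect [514.097   7.188] [109.777 217.246] 16.648590087890625 axis deg 106.50861730123707
tallL jar 729 mean [528.651 207.926  92.959] rect [529.793 208.904] [159.268  49.427] 2.4552550315856934 axis deg -177.38031406367597
jarsR 727 mean [ 541.368 -211.208   86.135] rect [ 542.588 -212.079] [201.181  49.383] 0.7143680453300476 axis deg -179.1070501458105
```

The top view shows the rail on the left (bar from (142,313) to (128,188), cream ticket at its far end). The yellow ticket is at (280,255) on the half wheel, whose flat face looks away from the robot. The knife is in its stand at (420,262), with jars between. The side view agrees.

```bash
cat >> h.py <<'E'
def go(x,y,z,az):
    "tool-axis shift (cm) and turn to a TCP pose pointing down with tool y at azimuth az (deg)"
    s=manip.sense();R0=R.from_quat(s['tcp_rot']);a=np.radians(az)
    Y=np.array([np.cos(a),np.sin(a),0]);Z=np.array([0,0,-1.]);X=np.cross(Y,Z)
    print(np.round(R0.inv().apply(np.array([x,y,z])-s['tool_pos'])/10,2),np.round((R0.inv()*R.from_matrix(np.c_[X,Y,Z])).as_rotvec(),3))
E
python3 - <<'E'
from h import *
import pickle
np.set_printoptions(precision=2,suppress=True)
go(509,1,200,94)
ds=pickle.load(open('d0.pkl','rb'))
for c in ('top','side'):
    C=cloud(ds[c]);d=ds[c]
    P=C[d['depth']>0]
    # bar: points near z 140-156, near expected line, excluding cream ticket
    def line(lo,hi,zl,zh,x0,y0,az,w):
        u=np.array([np.cos(np.radians(az)),np.sin(np.radians(az))]);n=np.array([-u[1],u[0]])
        t=(P[:,:2]-[x0,y0])@u;e=(P[:,:2]-[x0,y0])@n
        return P[(t>lo)&(t<hi)&(abs(e)<w)&(P[:,2]>zl)&(P[:,2]<zh)]
    q=line(-90,70,140,157,490,319,7.2,15)
    if len(q)>10:
        f=cv2.fitLine(q[:,:2].astype(np.float32),cv2.DIST_HUBER,0,.01,.01).ravel()
        print(c,'bar',len(q),f,'az',np.degrees(np.arctan(f[1]/f[0])),'y at 490',f[3]+(490-f[2])*f[1]/f[0],'ztop',np.percentile(q[:,2],[50,95]))
    q=line(-150,230,138,160,490,319,7.2,25)
    u=np.array([np.cos(.125),np.sin(.125)]);t=(q[:,:2]-[490,319])@u;e=(q[:,:2]-[490,319])@[-u[1],u[0]]
    for a in range(-150,230,15):
        m=(t>=a)&(t<a+15)
        if m.any(): print(a,m.sum(),e[m].min(),e[m].max(),end=' | ')
    print(t.min(),t.max())
E
```

```text
[-49.48 -38.06   3.13] [-0.   0.  -0.3]
top bar 335 [  0.99   0.12 479.42 318.9 ] az 7.159449 y at 490 320.23083 ztop [149.2  153.89]
-120 21 -6.264438043542739 9.578199466366957 | -105 40 -5.286520908202219 9.639234986258549 | -90 33 -2.838808460236747 6.958254104368886 | -75 30 -3.675854895572605 6.7908855829738055 | -60 32 -3.0082340959154 6.5128248616803806 | -45 34 -3.2835729282106327 6.771885182315143 | -30 30 -3.35594452872977 6.011292899585887 | -15 30 -3.068609933314958 6.621071723091216 | 0 33 -3.4849964681371923 6.7477193291675475 | 15 32 -2.52562409381425 6.629096381115184 | 30 28 -2.53270409729145 7.2903612860180935 | 45 32 -2.8107177036595274 6.709982652600846 | 60 33 -2.8744252578472564 7.357997804168529 | 75 55 -13.36020423167332 18.123033332986065 | 90 106 -14.591015420199401 19.08998565440168 | 105 101 -14.321348892724771 19.64232369310846 | 120 103 -14.379950781760172 17.519299968365292 | 135 106 -14.335224202080814 19.14448265518279 | 150 65 -13.915453085976376 17.104517215637394 | 165 40 -4.317581938266281 8.748001339803793 | 180 3 -1.1078773205055377 2.704365649
[... 420 characters left out ...]
6 | -30 55 1.189705996566921 9.219175207961017 | -15 53 -1.5956024768386194 9.293065749042684 | 0 54 -0.049747343411575655 9.420679125168832 | 15 52 0.33792715200067286 9.381237212369879 | 30 49 0.8988837890511643 9.484078011906721 | 45 52 0.1440493413331934 10.669709169452924 | 60 48 1.3725692545888337 9.594246599717605 | 75 138 -12.037452033427115 21.564819060234825 | 90 165 -11.715988204165575 21.201313547986846 | 105 162 -12.047363061992266 21.406581015316178 | 120 157 -11.667614184936046 22.095575422507938 | 135 155 -11.777313521483364 21.668900112142808 | 150 78 -10.416899310278373 22.44593424631377 | 165 76 -0.9278558743221482 13.004916068229834 | -115.10421959955644 177.1269112344178
```

Request:
step_arm([
  [-49.5,-38.1,3.1,0,0,-0.3,1],
  [-49.5,-38.1,3.1,0,0,-0.3,1],
  [-49.5,-38.1,3.1,0,0,-0.3,1],
  [-49.5,-38.1,3.1,0,0,-0.3,1],
  [-49.5,-38.1,3.1,0,0,-0.3,1],
  [-49.5,-38.1,3.1,0,0,-0.3,1],
  [-49.5,-38.1,3.1,0,0,-0.3,1],
  [-49.5,-38.1,3.1,0,0,-0.3,1],
], grip_force=30)

```text
time_s: 2.5
tool_pos: [429.1, 99.4, 207.0]
tcp_rot: [-0.033, 0.999, 0.0, 0.001]
wrist_force: [0.8, 1.4, 0.7]
opening: 85.4
```

```bash
python3 -c "
from h import *
go(509,1,200,94)"
```

```text
[ -7.33 -10.34   0.7 ] [ 0.001  0.001 -0.005]
```

Request:
step_arm([
  [-7.3,-10.3,0.7,0,0,-0.005,1],
  [-7.3,-10.3,0.7,0,0,-0.005,1],
  [-7.3,-10.3,0.7,0,0,-0.005,1],
  [-7.3,-10.3,0.7,0,0,-0.005,1],
])

```text
time_s: 3.0
tool_pos: [506.9, 3.1, 199.4]
tcp_rot: [-0.035, 0.999, 0.0, -0.001]
wrist_force: [-0.7, 0.1, -0.1]
opening: 85.6
```

```bash
python3 -c "
from h import *
go(509,1,121,94)"
```

```text
[-0.21 -0.23  7.84] [ 0.001 -0.001 -0.   ]
```

Request:
step_arm([
  [-0.1,-0.1,4,0,0,0,1],
  [-0.2,-0.2,7.8,0,0,0,1],
  [-0.2,-0.2,7.8,0,0,0,1],
  [-0.2,-0.2,7.8,0,0,0,-0.3],
  [-0.2,-0.2,7.8,0,0,0,-0.5],
  [-0.2,-0.2,7.8,0,0,0,-0.7],
  [-0.2,-0.2,7.8,0,0,0,-1],
  [-0.2,-0.2,7.8,0,0,0,-1],
])

```text
time_s: 4.0
tool_pos: [510.6, 1.4, 123.3]
tcp_rot: [-0.035, 0.999, 0.0, 0.001]
wrist_force: [-0.3, 1.2, 5.9]
opening: 31.7
```

```bash
python3 -c "
from h import *
print(manip.sense()['tool_pos'],manip.sense()['opening'])"
```

```text
[510.57352389   1.38087465 123.25900126] 31.683539533169707
```

Request:
step_arm([
  [0,0,-3,0,0,0,-1],
  [0,0,-6,0,0,0,-1],
  [0,0,-9,0,0,0,-1],
  [0,0,-9,0,0,0,-1],
])

```text
time_s: 4.5
tool_pos: [511.3, 1.1, 214.2]
tcp_rot: [-0.035, 0.999, -0.0, 0.003]
wrist_force: [0.4, -0.3, -1.0]
opening: 32.0
```

Run:
```python
from h import *
go(485,321,213,97.2)
d=shot('side','side1');cv2.imwrite('pics/side1c.png',cv2.resize(d['pixels'][100:400,130:430],None,fx=2,fy=2))
```

```text
[ 0.39 32.09  0.11] [-0.001  0.005 -0.056]
```

View pics/side1c.png

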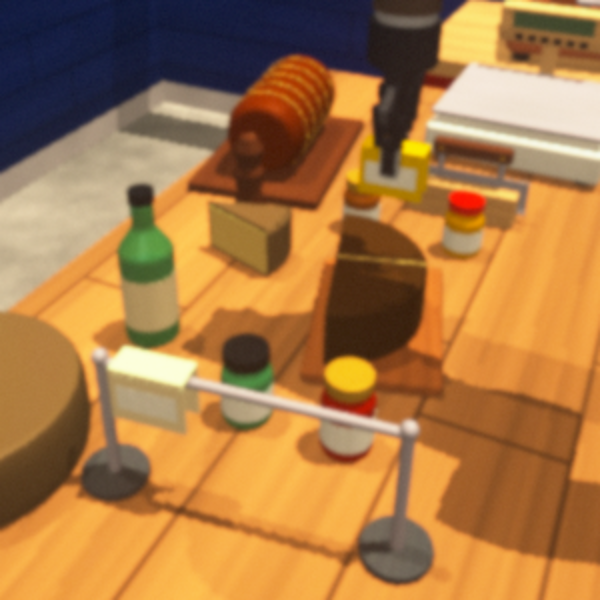

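The ticket (crop (395,168)) is held level in the jaws, and the mark now shows at crop (338,258)–(425,266). Next I carry the ticket to the rail.

Request:
step_arm([
  [0.1,4,0.1,0,0,-0.01,-1],
  [0.1,9,0.1,0,0,-0.02,-1],
  [0.2,14.5,0.1,0,0,-0.03,-1],
  [0.3,20,0.1,0,0,-0.04,-1],
  [0.4,25.5,0.1,0,0,-0.055,-1],
  [0.4,29.5,0.1,0,0.005,-0.056,-1],
  [0.4,32.1,0.1,0,0.005,-0.056,-1],
  [0.4,32.1,0.1,0,0.005,-0.056,-1],
])

```text
time_s: 5.55
tool_pos: [481.8, 322.4, 208.4]
tcp_rot: [-0.065, 0.998, -0.001, -0.004]
wrist_force: [0.3, -0.1, -1.5]
opening: 31.6
```

Run:
```python
from h import *
np.set_printoptions(precision=1,suppress=True)
print(manip.sense()['tool_pos'])
for c in ('top','side'):
    d=shot(c,c+'2');C=cloud(d)
    print(c,'ticket in image vs. expectation: bar at',proj(d,[[485,321,150]]),proj(d,[[485,321,190]]))
go(485,321,122,97.2)
# ticket points (yellow) from depth
d=manip.camera('top');hsv=cv2.cvtColor(d['pixels'],cv2.COLOR_BGR2HSV);C=cloud(d)
m=(C[...,2]>170)&(C[...,2]<270)&(abs(C[...,1]-321)<60)&(hsv[...,0]>22)&(hsv[...,0]<38)&(hsv[...,1]>150)
q=C[m];print(len(q),q.mean(0),q.min(0),q.max(0))
a=cv2.imread('pics/side2.png')[170:400,150:380];cv2.imwrite('pics/side2c.png',cv2.resize(a,None,fx=2.5,fy=2.5))
```

```text
[481.8 322.4 208.4]
top ticket in image vs. expectation: bar at [[135.9 267.3]] [[130.8 267.4]]
side ticket in image vs. expectation: bar at [[274.  300.8]] [[274.2 282.4]]
[-0.3  0.   8.7] [-0. -0.  0.]
3 [498.  313.4 227.6] [465.7 307.3 201.3] [515.6 319.1 240.9]
```

View pics/side2c.png

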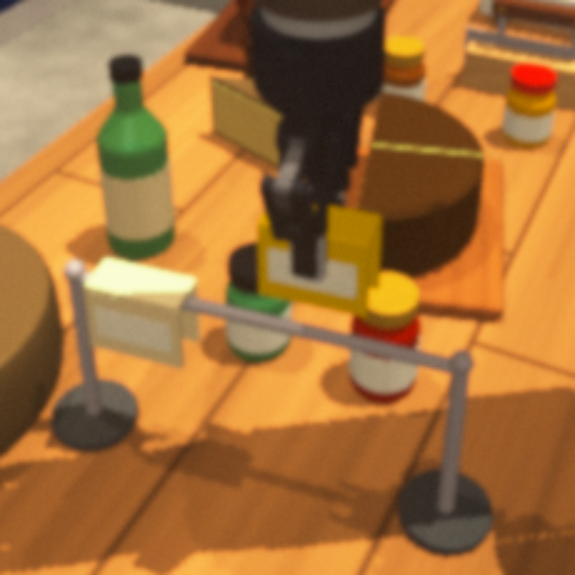

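The ticket hangs over the bar, parallel to it, between the right post and the cream ticket. Lowering now.

Request:
step_arm([
  [-0.2,0,3,0,0,0,-1],
  [-0.3,0,6,0,0,0,-1],
  [-0.3,0,8.4,0,0,0,-1],
  [-0.3,0,8.4,0,0,0,-1],
  [-0.3,0,8.4,0,0,0,-1],
])

```text
time_s: 6.32
tool_pos: [486.1, 320.9, 127.7]
tcp_rot: [-0.062, 0.998, 0.0, -0.002]
wrist_force: [0.6, 0.1, -0.7]
opening: 31.7
```

Run:
```python
from h import *
go(485,321,122.5,97.2);print(manip.sense()['wrist_force'])
d=shot('side','side3');a=d['pixels'][200:400,170:370];cv2.imwrite('pics/side3c.png',cv2.resize(a,None,fx=2.5,fy=2.5))
```

```text
[0.11 0.02 0.52] [ 0.    -0.004 -0.001]
[ 0.57890987  0.13645627 -0.71374277]
```

View pics/side3c.png

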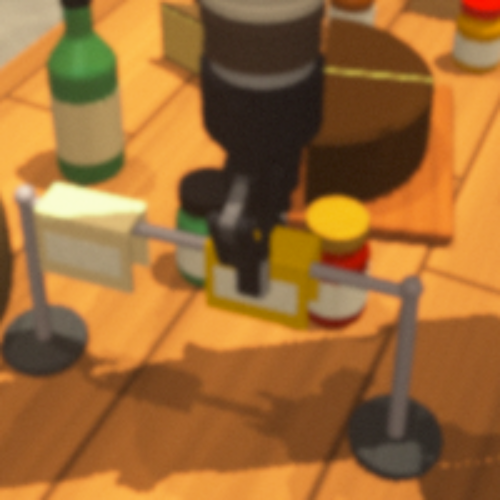

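The ticket is astride the bar, near wall in front of it. Lowering the last 4 mm and releasing.

Request:
step_arm([
  [0,0,0.2,0,0,0,-1],
  [0,0,0.4,0,0,0,-1],
  [0,0,0.4,0,0,0,-0.1],
  [0,0,0.4,0,0,0,0.2],
  [0,0,0.4,0,0,0,0.5],
  [0,0,0.4,0,0,0,0.5],
  [0,0,0.4,0,0,0,0.5],
])

```text
time_s: 7.25
tool_pos: [485.6, 321.5, 122.8]
tcp_rot: [-0.063, 0.998, -0.0, -0.002]
wrist_force: [-0.2, 0.1, -0.4]
opening: 64.3
```

Request:
step_arm([
  [0,0,-2,0,0,0,0.5],
  [0,0,-6,0,0,0,0.5],
  [0,0,-10,0,0,0,0.5],
  [0,0,-13,0,0,0,0.5],
  [0,0,-13,0,0,0,1],
])

```text
time_s: 7.88
tool_pos: [487.6, 322.5, 255.9]
tcp_rot: [-0.063, 0.998, 0.002, 0.0]
wrist_force: [-0.3, 0.0, 0.2]
opening: 80.1
```

Run:
```python
from h import *
np.set_printoptions(precision=1,suppress=True)
d=shot('side','side4');a=d['pixels'][200:400,170:370];cv2.imwrite('pics/side4c.png',cv2.resize(a,None,fx=2.5,fy=2.5))
C=cloud(d);hsv=cv2.cvtColor(d['pixels'],cv2.COLOR_BGR2HSV)
m=(abs(C[...,1]-321)<40)&(abs(C[...,0]-490)<60)&(C[...,2]>80)&(hsv[...,0]>22)&(hsv[...,0]<38)&(hsv[...,1]>150)
q=C[m];print('ticket',len(q),np.percentile(q,[2,50,98],axis=0))
go(490,-327.5,260,93)
# pale mark pixels on cheese top
L=np.array([514,7]);m=(np.linalg.norm(C[...,:2]-L,axis=-1)<60)&(abs(C[...,2]-99)<8)
v=d['pixels'][...,1].astype(int);med=np.median(v[m]);k=m&(v>med+40)
ys,xs=np.where(k);q=np.array([ray(d,x,y,98) for x,y in zip(xs,ys)])[:,:2]
f=cv2.fitLine(q.astype(np.float32),cv2.DIST_HUBER,0,.01,.01).ravel();u=f[:2];t=(q-f[2:])@u
print('mark side',len(q),f,np.degrees(np.arctan(u[1]/u[0])),f[2:]+u*t.min(),f[2:]+u*t.max())
d=shot('top','top4');C=cloud(d)
print('occluded? ',[ (c,manip.spot_point('cut_mark',c)[:1]) for c in('top','side')])
```

```text
ticket 151 [[458.9 309.9 154.7]
 [492.8 321.7 156.2]
 [518.  338.8 157.6]]
[  7.8 -64.5  -0.7] [ 0.  -0.   0.1]
mark side 150 [  1.    0.3 511.5   3.5] 16.92177 [460.  -12.2] [564.7  19.6]
occluded?  [('top', [{'location': [0.4957, 0.6033], 'confidence': 0.55}]), ('side', [{'location': [0.5666, 0.5464], 'confidence': 0.86}])]
```

View pics/side4c.png

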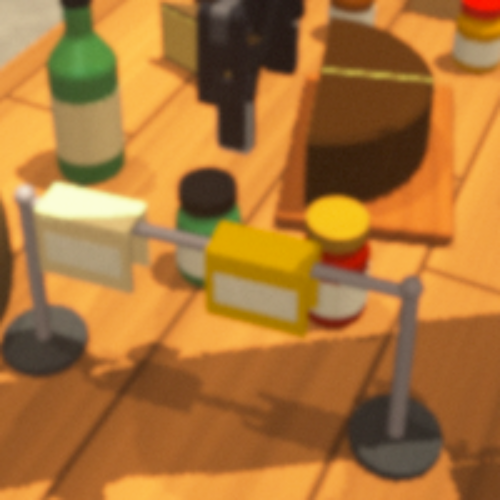

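The ticket hangs on the bar, level and released; the jaws are clear above it. Moving on to the knife.

Request:
step_arm([
  [7.8,-64.5,-0.7,0,0,0.07,1],
  [7.8,-64.5,-0.7,0,0,0.07,1],
  [7.8,-64.5,-0.7,0,0,0.07,1],
  [7.8,-64.5,-0.7,0,0,0.07,1],
  [7.8,-64.5,-0.7,0,0,0.07,1],
  [7.8,-64.5,-0.7,0,0,0.07,1],
  [7.8,-64.5,-0.7,0,0,0.07,1],
  [7.8,-64.5,-0.7,0,0,0.07,1],
])

```text
time_s: 9.07
tool_pos: [488.3, -180.1, 257.0]
tcp_rot: [-0.028, 1.0, 0.0, -0.004]
wrist_force: [1.0, 0.5, -0.1]
opening: 85.6
```

Run:
```python
from h import *
import pickle
np.set_printoptions(precision=2,suppress=True)
go(490,-327.5,220,93)
d=shot('top','top5');C=cloud(d)
m=(np.linalg.norm(C[...,:2]-[514,7],axis=-1)<62)&(abs(C[...,2]-99)<8);v=d['pixels'][...,1].astype(int);k=m&(v>np.median(v[m])+35)
ys,xs=np.where(k)
if len(xs)>20:
    q=np.array([ray(d,x,y,98) for x,y in zip(xs,ys)])[:,:2]
    f=cv2.fitLine(q.astype(np.float32),cv2.DIST_HUBER,0,.01,.01).ravel();u=f[:2];t=(q-f[2:])@u
    print('mark top',len(q),f,np.degrees(np.arctan(u[1]/u[0])),f[2:]+u*t.min(),f[2:]+u*t.max())
P=C[d['depth']>0];q=P[((P>[400,-160,94])&(P<[620,160,104])).all(1)]
print('cheese top',cv2.minAreaRect(q[:,:2].astype(np.float32)),q.min(0),q.max(0))
# initial images: handle by both cameras
ds=pickle.load(open('d0.pkl','rb'))
for c in('top','side'):
    D=ds[c];P=cloud(D)[D['depth']>0]
    for n,zl,zh in(('handle',100,125),('back',60,75)):
        q=P[((P>[380,-365,zl])&(P<[610,-285,zh])).all(1)]
        if len(q)>8:
            f=cv2.fitLine(q[:,:2].astype(np.float32),cv2.DIST_HUBER,0,.01,.01).ravel()
            print(c,n,len(q),np.median(q,0),q[:,0].min(),q[:,0].max(),'az',np.degrees(np.arctan(f[1]/f[0])),'y@490',f[3]+(490-f[2])*f[1]/f[0],np.percentile(q[:,1],[3,97]))
```

```text
[  0.63 -14.73   3.69] [ 0.   -0.01  0.  ]
mark top 146 [  0.96   0.29 518.08   8.8 ] 16.806143 [463.77  -7.6 ] [566.37  23.39]
cheese top ((514.06787109375, 7.669242858886719), (109.48710632324219, 218.15855407714844), 16.585681915283203) [456.87 -84.83  94.  ] [595.32 127.21 104.  ]
top handle 563 [ 490.09 -326.96  116.8 ] 431.5141733074124 549.2749342753636 az 2.5992436 y@490 -326.65967 [-339.06 -317.16]
top back 60 [ 498.47 -328.19   66.05] 401.343396122963 577.6827226841322 az 2.650949 y@490 -328.90677 [-334.56 -320.96]
side handle 317 [ 483.58 -319.83  112.7 ] 426.7258050846785 545.1773125016018 az 2.615426 y@490 -319.433 [-334.16 -313.95]
side back 185 [ 484.63 -327.6    65.14] 396.8646380455632 574.5976223061782 az 2.5833237 y@490 -327.17508 [-333.42 -321.6 ]
```

Request:
step_arm([
  [0.3,-5,0.5,0,0,0,1],
  [0.6,-10,1,0,0,0,1],
  [0.6,-14.7,3.7,0,0,0.006,1],
  [0.6,-14.7,3.7,0,0,0.006,1],
  [0.6,-14.7,3.7,0,0,0.006,1],
  [0.6,-14.7,3.7,0,0,0.006,1],
])

```text
time_s: 9.88
tool_pos: [491.7, -324.3, 222.0]
tcp_rot: [-0.026, 1.0, -0.0, -0.002]
wrist_force: [0.8, 0.0, -0.1]
opening: 85.2
```

Run:
```python
from h import *
go(490,-327,87,92.6)
d=shot('side','side6');a=d['pixels'][100:260,270:470];cv2.imwrite('pics/side6c.png',cv2.resize(a,None,fx=3,fy=3))
```

```text
[ 0.12 -0.26 13.5 ] [-0.    -0.004  0.006]
```

View pics/side6c.png

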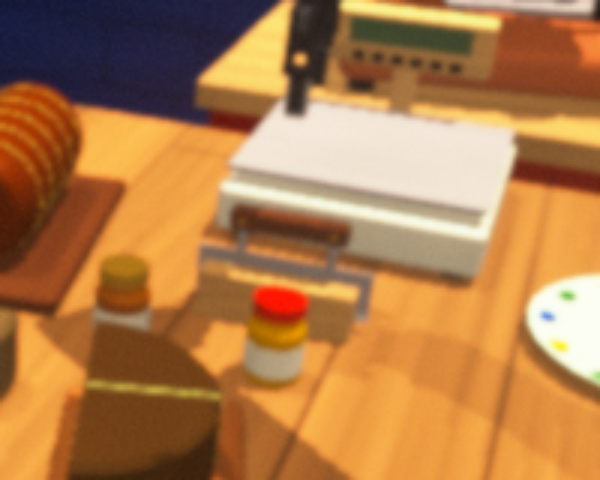

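The gripper is above the knife (handle at crop (290,228)), jaws across the handle. I lower it and close.

Request:
step_arm([
  [0.1,-0.2,5,0,0,0.005,1],
  [0.1,-0.2,10,0,0,0.005,1],
  [0.1,-0.2,13.4,0,0,0.005,1],
  [0.1,-0.2,13.4,0,0,0.005,1],
  [0.1,-0.2,13.4,0,0,0.005,1],
])

```text
time_s: 10.55
tool_pos: [491.1, -327.8, 89.5]
tcp_rot: [-0.023, 1.0, -0.001, -0.001]
wrist_force: [-0.0, -0.2, 0.3]
opening: 85.4
```

Request:
step_arm([
  [0,0,0,0,0,0,0],
  [0,0,0,0,0,0,-0.3],
  [0,0,0,0,0,0,-0.5],
  [0,0,0,0,0,0,-0.7],
  [0,0,0,0,0,0,-1],
  [0,0,0,0,0,0,-1],
  [0,0,0,0,0,0,-1],
], grip_force=70)

```text
time_s: 11.42
tool_pos: [490.1, -328.1, 88.2]
tcp_rot: [-0.023, 1.0, -0.001, -0.002]
wrist_force: [0.1, 0.4, 4.7]
opening: 21.2
```

Request:
step_arm([
  [0,0,-1.5,0,0,0,-1],
  [0,0,-3,0,0,0,-1],
  [0,0,-5,0,0,0,-1],
  [0,0,-8,0,0,0,-1],
  [0,0,-11,0,0,0,-1],
  [0,0,-14,0,0,0,-1],
  [0,0,-14,0,0,0,-1],
  [0,0,-14,0,0,0,-1],
])

```text
time_s: 12.42
tool_pos: [489.8, -326.9, 226.2]
tcp_rot: [-0.023, 1.0, 0.001, -0.003]
wrist_force: [-0.1, 1.0, -4.1]
opening: 21.2
```

Run:
```python
from h import *
go(514,6.5,230,106.8);s=manip.sense();print(s['wrist_force'],s['opening'])
d=shot('side','side7');a=d['pixels'][80:240,270:470];cv2.imwrite('pics/side7c.png',cv2.resize(a,None,fx=3,fy=3))
```

```text
[-3.92 33.2  -0.36] [ 0.002 -0.006 -0.248]
[-0.05126389  0.99755254 -4.07880615] 21.197476339131164
```

View pics/side7c.png

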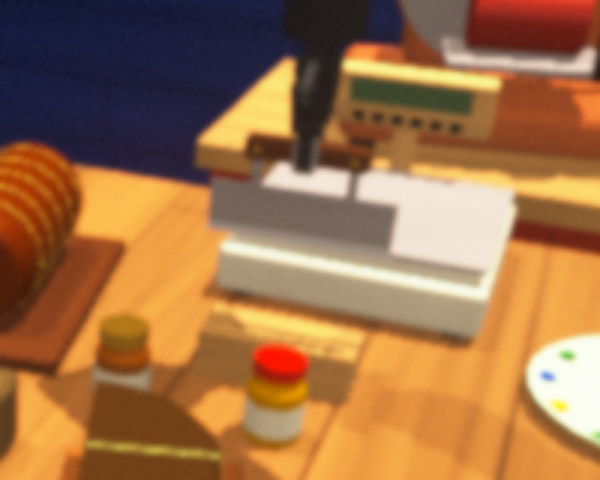

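The knife is drawn clear, level and centrally gripped (blade crop (210–395,180–250)). I carry it across at this height.

Request:
step_arm([
  [-0.5,3,-0.4,0,0,-0.03,-1],
  [-1,7,-0.4,0,0,-0.06,-1],
  [-1.5,11.5,-0.4,0,0,-0.1,-1],
  [-2,16,-0.4,0,0,-0.14,-1],
  [-2.5,20.5,-0.4,0,0,-0.17,-1],
  [-3,25,-0.4,0,0,-0.2,-1],
  [-3.5,29.5,-0.4,0,0,-0.23,-1],
  [-3.9,33.2,-0.4,0,0,-0.248,-1],
])

```text
time_s: 13.48
tool_pos: [513.2, 7.7, 229.3]
tcp_rot: [-0.147, 0.989, 0.001, -0.004]
wrist_force: [0.1, -0.3, -3.6]
opening: 21.2
```

Request:
step_arm([
  [0,0,0,0,0,0,-1],
  [0,0,0,0,0,0,-1],
  [0,0,0,0,0,0,-1],
])

```text
time_s: 13.85
tool_pos: [514.0, 4.9, 230.6]
tcp_rot: [-0.145, 0.989, 0.0, -0.003]
wrist_force: [0.0, -0.2, -4.0]
opening: 20.9
```

Run:
```python
from h import *
np.set_printoptions(precision=2,suppress=True)
s=manip.sense();print(s['tool_pos'],s['wrist_force'],s['torque'],s['opening'])
go(514,6.5,200,106.8)
for c in('side','top'):
    d=shot(c,c+'8');C=cloud(d);Pz=C.reshape(-1,3)[d['depth'].ravel()>0]
    u=np.array([np.cos(np.radians(16.8)),np.sin(np.radians(16.8))]);n=np.array([-u[1],u[0]])
    t=(Pz[:,:2]-[514,6.5])@u;e=(Pz[:,:2]-[514,6.5])@n
    m=(abs(t)<110)&(abs(e)<15)&(Pz[:,2]>135)&(Pz[:,2]<215);q=np.c_[t,e,Pz[:,2]][m]
    print(c,len(q),'t',np.percentile(q[:,0],[1,99]),'z',np.percentile(q[:,2],[1,99]))
    for a in range(-100,100,25):
        k=q[(q[:,0]>=a)&(q[:,0]<a+25)]
        if len(k): print(a,len(k),'e',np.median(k[:,1]),'zmin',np.percentile(k[:,2],3),'e low/high',np.median(k[k[:,2]<175,1]),np.median(k[k[:,2]>190,1]))
cv2.imwrite('pics/side8c.png',cv2.resize(cv2.imread('pics/side8.png')[130:330,200:440],None,fx=3,fy=3))
```

```text
[514.03   4.91 230.55] [ 0.03 -0.19 -4.04] [ 0.04 -0.05 -0.  ] 20.914428387053626
[-0.06  0.15  3.06] [ 0.   -0.01 -0.  ]
side 1717 t [-91.13  85.55] z [155.91 211.65]
-100 174 e 0.12225083357584371 zmin 158.44113920467234 e low/high -0.02201759205464029 0.14843848864066983
-75 246 e 0.08301612609590037 zmin 158.43282992585432 e low/high -0.17979631727151985 0.3266887287646661
-50 243 e 0.0067068787436575855 zmin 157.75475898642765 e low/high -0.24554681984911447 0.4073899208961358
-25 241 e -0.12460354568768552 zmin 157.20778201248578 e low/high -0.769301039591761 0.0867390748606771
0 238 e -0.18828433679200893 zmin 157.2398989304944 e low/high -0.5504645105607553 -0.002854799629526096
25 232 e -0.2506227780949198 zmin 157.22909233098108 e low/high -0.7761907561221291 0.12012808873884366
50 234 e -0.4681674610851701 zmin 157.58146650764917 e low/high -0.7517867472916766 -0.3578247393611732
75 109 e -0.4281494344477922 zmin 157.1261890381528 e low/high -0.8660320704284559 -0.31574866892214837
top 2 t [87.99 88.3 ] z [202.52 211.63]
75 2 e -3.5947426594651546 zmin 202.70288207543734 e low/high nan -3.5947426594651546
  return _methods._mean(a, axis=axis, dtype=dtype,
  ret = ret.dtype.type(ret / rcount)
```

View pics/side8c.png

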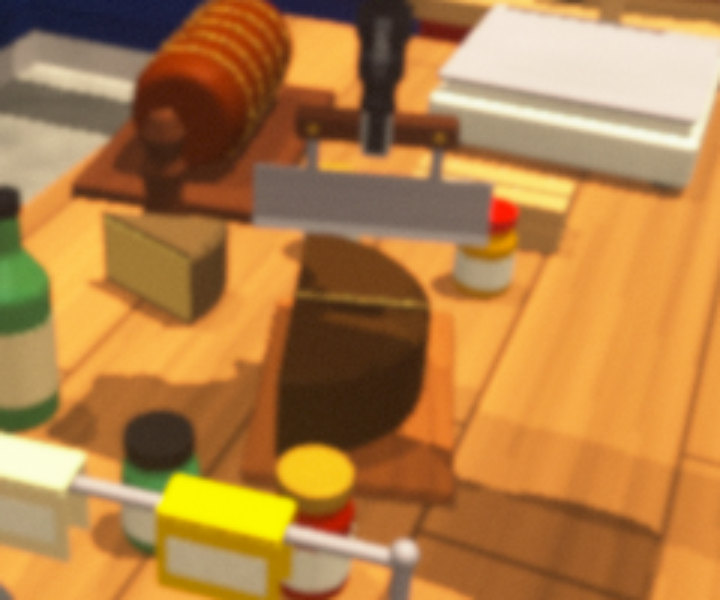

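The blade is level and parallel to the mark, above it. By kinematics the edge is at z≈154, by camera 157. I lower it 4.4 cm slowly.

Request:
step_arm([
  [0,0.05,1,0,0,0,-1],
  [0,0.05,2,0,0,0,-1],
  [0,0.05,3,0,0,0,-1],
  [0,0.05,3.7,0,0,0,-1],
  [0,0.05,4.1,0,0,0,-1],
  [0,0.05,4.4,0,0,0,-1],
  [0,0.05,4.4,0,0,0,-1],
  [0,0.05,4.4,0,0,0,-1],
])

```text
time_s: 14.95
tool_pos: [514.3, 6.4, 187.4]
tcp_rot: [-0.146, 0.989, 0.0, -0.002]
wrist_force: [0.0, -0.8, -3.8]
opening: 21.0
```

Request:
step_arm([
  [0,0,0,0,0,0,-1],
  [0,0,0,0,0,0,-1],
  [0,0,0,0,0,0,-1],
  [0,0,0,0,0,0,-1],
  [0,0,0,0,0,0,-1],
  [0,0,0,0,0,0,-1],
])

```text
time_s: 15.7
tool_pos: [514.0, 6.3, 187.1]
tcp_rot: [-0.146, 0.989, 0.0, -0.002]
wrist_force: [0.1, 0.1, -3.7]
opening: 21.0
```

Run:
```python
from h import *
np.set_printoptions(precision=3,suppress=True)
s=manip.sense();print(s['tool_pos'],s['wrist_force'],s['opening'],abs(s['qd']).max())
d=shot('side','side9');C=cloud(d);Pz=C.reshape(-1,3)[d['depth'].ravel()>0]
u=np.array([np.cos(np.radians(16.8)),np.sin(np.radians(16.8))]);n=np.array([-u[1],u[0]])
t=(Pz[:,:2]-[514,6.5])@u;e=(Pz[:,:2]-[514,6.5])@n
m=(abs(t)<110)&(abs(e)<4)&(Pz[:,2]>104)&(Pz[:,2]<166);q=np.c_[t,e,Pz[:,2]][m]
print(len(q),'t',np.percentile(q[:,0],[1,99]),'z',np.percentile(q[:,2],[1,99]),'e',np.median(q[:,1]))
for a in(-90,60):
    k=q[(q[:,0]>=a)&(q[:,0]<a+25)];print(a,'zmin',np.percentile(k[:,2],3),'e',np.median(k[:,1]))
hsv=cv2.cvtColor(d['pixels'],cv2.COLOR_BGR2HSV);m=(abs(C[...,1]-321)<40)&(abs(C[...,0]-490)<60)&(C[...,2]>80)&(hsv[...,0]>22)&(hsv[...,0]<38)&(hsv[...,1]>150)
print('ticket',np.median(C[m],0))
cv2.imwrite('pics/side9c.png',cv2.resize(d['pixels'][130:330,200:440],None,fx=3,fy=3))
```

```text
[514.022   6.347 187.134] [ 0.092  0.128 -3.668] 21.038475728890838 0.0023968497435606735
1479 t [-91.046  86.602] z [112.615 165.495] e 1.2050858665934618
-90 zmin 114.41047593122381 e 1.286344331209186
60 zmin 114.0377947619073 e 1.1711907884462625
ticket [481.869 324.114 155.922]
```

View pics/side9c.png

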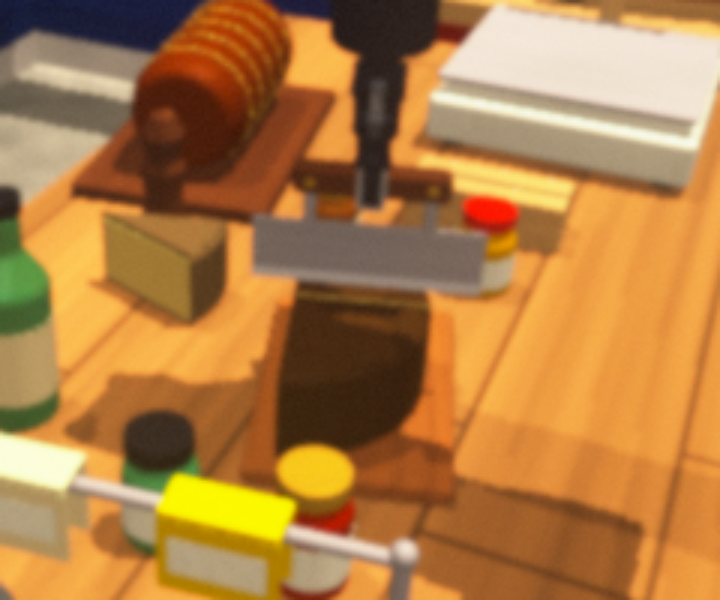

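The edge is 13–15 mm above the cheese, level and parallel to the mark. I trim 2 mm down and 1 mm sideways, then hand in.

Request:
step_arm([
  [0,-0.1,0.2,0,0,0,-1],
  [0,-0.1,0.2,0,0,0,-1],
  [0,-0.1,0.2,0,0,0,-1],
  [0,-0.1,0.2,0,0,0,-1],
  [0,-0.1,0.2,0,0,0,-1],
  [0,-0.1,0.2,0,0,0,-1],
  [0,-0.1,0.2,0,0,0,-1],
  [0,-0.1,0.2,0,0,0,-1],
])

```text
time_s: 16.75
tool_pos: [514.3, 5.4, 185.1]
tcp_rot: [-0.146, 0.989, 0.0, -0.002]
wrist_force: [0.9, -0.6, -3.2]
opening: 21.0
```

```bash
python3 -c "
from h import *
s=manip.sense();print(s['tool_pos'],s['wrist_force'],s['opening'],abs(s['qd']).max(),s['time_s'])
print(manip.hand_in())"
```

```text
[514.31289347   5.39054619 185.13938201] [ 0.91433194 -0.59222391 -3.18420517] 20.97549096072478 0.0016426527249963935 16.75
the job is handed in; nothing more can be done
None
```

I hung the yellow price ticket on the free stretch of the rail, drew the knife from its stand and carried it over the jars. I handed the job in at 16.8 s with the knife held still above the scored mark. The hand-in gives no verdict, so these are my own last checks:

- **Ticket:** the side camera shows it hanging level and released on the bar. It sits within about 10 mm of the middle of the free stretch, as I measured that point.
- **Knife height:** the edge is about 11 mm above the cheese by arm position. The camera read 2–3 mm higher, which is still inside the 3–22 mm limit.
- **Knife position:** the two cameras place the mark about 3 mm apart across its width. I set the blade between the two readings, about 1 mm off by the side camera and 2 mm by the top one. Along the mark it is about 2 mm off centre. I did not take another picture after the final trim of 2 mm down and 1 mm sideways.
- **Knife attitude and grip:** the blade is upright, level and parallel to the mark, and the jaws are closed on the handle at 21 mm. The wrist carried only the knife's weight.
- **Bystanders:** those in the last side picture (bottle, wedge, jars, pepper mill) show no visible shift. I judged this by eye and did not measure it.

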